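Load a spray-out coupon under the sprung clip of its bench holder

TASK

Load the grey primed test coupon into its bench holder for sanding: with one fingertip press the spring clip's thumb lever down and keep it held, and meanwhile with the other fingertip push the coupon along its ledges and under the raised jaw until it is fully home against the stop; then let the lever go so that the clip grips the coupon, and move the hand clear. The coupon is only pushed, never lifted or tipped up, and the things lying around the holder are to be left where they are.

Things in the scene. Friction and masses are not known exactly. Their poses are not given: they have to be found in the camera images.
- holder: Steel coupon holder screwed to the bench; all mm below are in its frame. Origin on the bench (z 0) straight below the clip's pin; +x = the way the coupon is pushed home, z up; thumb lever on the +x side, coupon on the -x side. Base plate x -95 to 52, y +-50, top z 8. Pin along y at x 0, z 30, between two lugs (|y| 28 to 34, x -4 to 8, up to z 36).
- ledges (a point): Point at x -56, y 0, z 26, midway between the two ledges that carry the coupon (|y| 20 to 38, x -90 to -22, top z 26). The channel between them is 40 wide, goes down to the base plate (z 8) and is open at the -x end: a fingertip may reach below the coupon's underside there. Side fences 4 high, inner faces at y +-33.5, x -70 to -7, guide the coupon with 1.5 to spare each side.
- stop (a point): Point at x -7, y 0, z 26: foot of the stop, a rib 3.5 high right across the bed (bed: x -22 to -4, top z 26, under the jaw). Coupon fully home: its front edge touches the stop's face at x -7, its centre at x -27, y 0 (+-1.5), z 28.5, its rear edge at x -47.
- coupon_mid (a point): Centre of the coupon, a loose flat plate in light grey primer with a pen ring on it, 40 (along the holder's x) x 64 x 5 mm thick, 17 to 34 g. It starts flat on the ledges between the fences, nearly square to them, its front (+x) edge 4 to 24 mm short of the jaw's lip. Its x axis points along the push, z up.
- clip (a joint): Clip angle about the pin (rad): 0 at rest, jaw down; grows as the lever is pressed; hard stop 0.85. Sprung shut: 0.05 N m plus 0.08 N m per rad, so about 6 N on the lever 17 mm from the pin holds it open. Gap under the jaw: 0.5 mm at 0, 5 at 0.29 (resting on the coupon), 6.6 at 0.40, 8.9 at 0.55. Pushing the coupon against the shut jaw does not raise it.
- lever_mid (a point): Middle of the top of the clip's thumb lever, a flat steel plate 37 long x 44 wide (y) x 2 mm. At rest it slopes up away from the pin, its top from x 6, z 29 to x 38, z 49. At clip = 0.55 it is level, top at z 26 (the height of the coupon's underside), x 5 to 42: two fingertips both at about z 26 can hold it and push the coupon's rear edge. A fingertip may slide along it.
- jaw_lip (a point): Middle of the lower edge of the clip's jaw, a steel lip 52 wide (y) x 2 mm thick on the -x side of the pin; at rest at x -16, z 26.5, its outer face at x -17 (also when raised, within 1 mm).
- sander: Bystander: grey pneumatic palm sander, 124 mm dia. rubber pad, 95 mm tall, with an air spigot reaching 95 mm from its axis; origin under its centre. Leave alone.
- tape: Bystander: roll of green masking tape lying flat, 104 mm dia., 24 mm high; origin under its centre. Leave alone.
- tin: Bystander: primer tin, 74 mm dia., 95 mm tall; origin under its centre. Leave alone.
- block: Bystander: black rubber hand sanding block, 70 x 130 x 40 mm; origin under its centre. Leave alone.

How it is judged:
By the outcome, as a careful person would: the job done as asked, in the order asked, and still so for the second after the job is handed in, with the robot touching nothing.
It also fails if it takes over 48 s, if anything falls off the work surface, if the arm or the gripper's body presses on something with over 40 N, if the wrist force passes 120 N, or if a joint passes its speed limit or range.

ROBOT

A 7-joint arm with a two-finger parallel gripper is mounted at the origin on the work surface. World frame = base frame: x ahead of the robot, y to its left, z up, the work surface at z = 0. Lengths are in m, angles in rad, forces in N, time in s.
With the tool pointing down it reaches from about 0.4 to 0.85 m from the base axis. Payload 10.4 kg.
Tool frame: the origin (TCP) lies midway between the tips of the shut fingers; the grasp point (between the pads) lies 19 mm behind it (manip.hold_point_z is the distance from the TCP to the grasp point, in m); z points along the fingers, y is the line along which they close (so a half turn about z gives the same grasp; the last joint's range is limited). The gripper opens to 85 mm and grips with 20 to 120 N. Pads are 22 mm wide; open, the fingers measure 114 mm over their backs; the gripper's body (76 mm by 85 mm) begins 54 mm behind the grasp point. The pads swing forward as they close: fully open they stand 13 mm farther back than shut.
Start: joints at [1.228, 0.332, -0.065, 1.46, 0.022, 1.35, -0.088], TCP at [0.197, -0.593, 0.231] pointing down, gripper open.
Joint ranges: [-2.6, 2.6], [-0.5, 2.12], [-1.47, 1.34], [0.16, 2.42], [-1.27, 4.41], [0.06, 2.06], [-2.6, 2.6]. Speed limits (rad/s): [2.22, 2.22, 2.79, 2.79, 3.14, 3.14, 3.14].

INTERFACE

Orientations are given as a unit quaternion [x, y, z, w].
In Python, from workcell import manip, eyes, job gives the robot as it stands.
- The arm moves only by the shell command python3 -m crank 'ROWS' [FORCE]. ROWS is JSON, a list that holds one entry, the list of rows, each a list of 7 numbers: the finger opening in cm, from 0 to 8.54, then the shift along the world's x, y, z in cm, then the turn, a rotation vector about the world's x, y, z in degrees. In form: [[[hand, x, y, z, ax, ay, az], ...]]. A call has 1 to 20 rows; each row shifts and turns the commanded pose from where the row before left it; what a row does not reach is not made up. A row lasts 1/8 s, in which the tool goes at most 62.5 mm and 10.7 degrees, less where a joint would pass 70% of its speed; a pose out of reach is approached as far as the arm can. A call with a gripper value outside its range is refused whole. The fingers move at their own pace and stop on an object; FORCE is the grip in N (left out, the last holds). Time passes only in rows, so rows that do not move let the fingers close. It gives the time, the measured TCP pose, the force, the opening and the grip force at its end, in the units of the state.
- manip.get_obs(): the state, without advancing time (a new reading comes with each control period).
- eyes.camera(name): name is "scene" or "side" or "wrist"; returns (picture, depth): 420x560x3 uint8, red, green, blue; 420x560 float32, m along the optical axis (not along the pixel's ray), 0 where there is no reading.
- eyes.camera_params(name): a dict with "fx", "fy", "cx", "cy" (pixels), "dist" ([k1, k2, p1, p2, k3] as OpenCV has them; the pictures are not rectified), "world_from_camera" (4x4, takes a point from camera to world coordinates); the wrist camera has in their place "hand_eye" (4x4, takes a point from camera to tool coordinates, whose origin is the TCP and whose axes are the flange's). Camera axes: x right, y down, z forward; pixel columns grow to the right and rows downward; lengths in m; the calibration is good to about 2 mm. A picture is of the moment at which its call begins: read the wrist's pose just before it. camera_params takes no time and is no camera call.
- job.hand_in(): hands the job in; it is judged then, once.
The state is a dict: "clock": time; "joint_pos": joint angles; "joint_velocities": joint speeds; "tau": joint torques, N m; "position": TCP position; "ee_rot": TCP orientation; "ft_force": force on the tool from outside, world axes, zero at the start; "torque": the same for the moment, N m; "grip_width": opening from 0.0 (shut) to 1.0 (fully open); "grasp_force": force on a finger pad.
Only numpy, scipy, OpenCV 4.12 (cv2) and the standard library are available. Lean on these libraries where they do the work, as an engineer would, in place of code of your own. Each camera call takes 0.05 s, during which the arm holds its last target. There are 200 camera calls.

## Working session

There is one attempt and no reset: what is moved stays moved. The work goes in short steps, Python scripts to look and compute and a shell command to move; the robot and the scene stay as the last step left them, time stands still between calls to the robot, and variables do not carry over. Pictures are saved under pics/ and viewed, at most 14 in all, crops included, and the job is handed in when it is done.

```bash
mkdir -p pics; ls; python3 - <<'E'
from workcell import manip, eyes, job
import cv2,numpy as np
o=manip.get_obs();print({k:np.round(v,3) if not isinstance(v,dict) else v for k,v in o.items()}, manip.hold_point_z)
for n in("scene","side"):
    p,d=eyes.camera(n);cv2.imwrite(f"pics/{n}0.png",p[:,:,::-1]);np.save(f"{n}0.npy",d);print(eyes.camera_params(n))
print(eyes.camera_params("wrist"))
E
```

```text
pics
{'clock': np.float64(0.0), 'joint_pos': array([ 1.228,  0.333, -0.065,  1.461,  0.022,  1.35 , -0.089]), 'joint_velocities': array([-0.001,  0.   ,  0.   , -0.001,  0.001,  0.001, -0.001]), 'tau': array([ 0.0000e+00, -6.2544e+01,  4.9000e-02, -3.9159e+01,  1.6000e-02,
        1.0000e-02,  0.0000e+00]), 'position': array([ 0.196, -0.593,  0.23 ]), 'ee_rot': array([ 0.987,  0.159, -0.   , -0.001]), 'ft_force': array([0.506, 0.238, 0.057]), 'torque': array([-0.007, -0.036,  0.029]), 'grasp_force': np.float64(0.0), 'grip_width': np.float64(1.0)} 0.0187
{'fx': 534.4809974743193, 'fy': 534.4809974743193, 'cx': 276.1906091015481, 'cy': 211.95453489781713, 'dist': array([-0.18948667,  0.        ,  0.        ,  0.        ,  0.        ]), 'world_from_camera': array([[ 0.60905674,  0.47700042, -0.63365644,  1.27016727],
       [ 0.79299323, -0.38088995,  0.47548353, -0.50321214],
       [-0.01454753, -0.79208171, -0.6102417 ,  0.7462446 ],
       [ 0.        ,  0.        ,  0.        ,  1.        ]])}
{'fx': 440.9831994391215, 'fy': 440.9831994391215, 'cx': 275.4937947861285, 'cy': 216.778
[... 284 characters left out ...]
  [ 7.53722338e-05, -7.99030753e-01, -6.01290154e-01,
         6.57685684e-01],
       [ 0.00000000e+00,  0.00000000e+00,  0.00000000e+00,
         1.00000000e+00]])}
{'fx': 321.1769160957482, 'fy': 321.1769160957482, 'cx': 277.42861119732925, 'cy': 208.82518033116668, 'dist': array([0.01023168, 0.        , 0.        , 0.        , 0.        ]), 'hand_eye': array([[ 8.66694302e-04, -9.51184715e-01, -3.08620944e-01,
         7.89538229e-02],
       [ 9.99999598e-01,  7.53954266e-04,  4.84556163e-04,
         9.32273548e-04],
       [-2.28216338e-04, -3.08621240e-01,  9.51184986e-01,
        -1.42893079e-01],
       [ 0.00000000e+00,  0.00000000e+00,  0.00000000e+00,
         1.00000000e+00]])}
```

View pics/scene0.png

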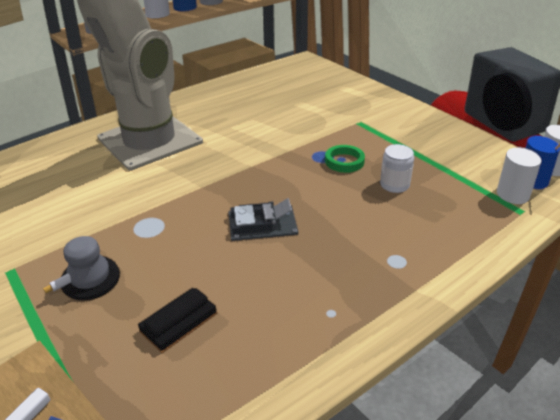

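View pics/side0.png

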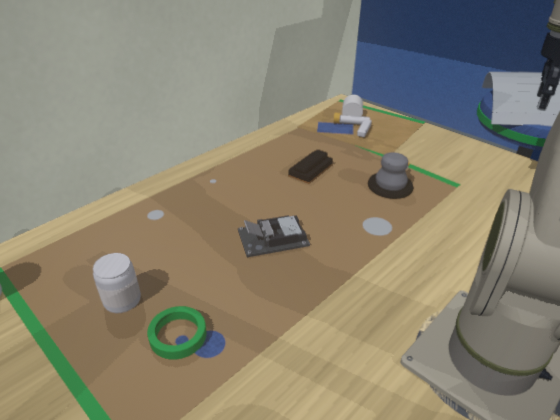

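The scene view has the holder at about (262,218), with the lever on its right at (287,208) and the coupon at (245,215). In the side view it sits at about (272,235). I'll localise it from depth and enlarge it.

```bash
cat > h.py <<'E'
import cv2,numpy as np
from workcell import manip,eyes,job
from scipy.spatial.transform import Rotation as R
def pose(n,o=None):
    c=eyes.camera_params(n)
    K=np.array([[c['fx'],0,c['cx']],[0,c['fy'],c['cy']],[0,0,1]])
    if n!='wrist': return K,c['dist'],c['world_from_camera']
    T=np.eye(4);T[:3,:3]=R.from_quat(o['ee_rot']).as_matrix();T[:3,3]=o['position']
    return K,c['dist'],T@c['hand_eye']
def world(K,D,T,uv,d):  # pixels+axial depth -> world
    n=cv2.undistortPoints(np.array(uv,float).reshape(-1,1,2),K,D)[:,0]
    return (np.c_[n,np.ones(len(n))]*np.reshape(d,(-1,1)))@T[:3,:3].T+T[:3,3]
def atz(K,D,T,uv,z):   # pixels -> world on plane z
    r=world(K,D,T,uv,np.ones(len(uv)))-T[:3,3]
    return T[:3,3]+r*((np.reshape(z,(-1,1))-T[2,3])/r[:,2:])
def proj(K,D,T,P):
    Ti=np.linalg.inv(T);return cv2.projectPoints(np.array(P,float),cv2.Rodrigues(Ti[:3,:3])[0],Ti[:3,3],K,D)[0][:,0]
E
python3 - <<'E'
from h import *
for n,(u0,u1,v0,v1) in dict(scene=(215,310,190,250),side=(225,320,205,260)).items():
    d=np.load(n+'0.npy');K,D,T=pose(n)
    v,u=np.mgrid[v0:v1,u0:u1];uv=np.c_[u.ravel(),v.ravel()]
    P=world(K,D,T,uv,d[v0:v1,u0:u1].ravel())
    g=P[(P[:,2]>.005)&(P[:,2]<.07)]
    print(n,len(g),g.min(0),g.max(0),np.median(P[:,2]))
    r=cv2.minAreaRect(np.float32(g[:,:2]*1000));print(r)
    im=cv2.imread(f'pics/{n}0.png')[v0:v1,u0:u1];cv2.imwrite(f'pics/{n}0c.png',cv2.resize(im,None,fx=8,fy=8,interpolation=2))
o=manip.get_obs();print(R.from_quat(o['ee_rot']).as_matrix())
E
```

```text
scene 2170 [ 0.42839303 -0.05773678  0.00501554] [0.58811654 0.15982991 0.0519872 ] 0.0022952613043260017
((499.3048400878906, 43.51104736328125), (211.17984008789062, 145.685302734375), 64.67688751220703)
side 2230 [ 0.38800806 -0.13856843  0.00500077] [0.68056988 0.14843658 0.05429749] 0.004275350166319636
((527.8721313476562, 11.997161865234375), (235.6975555419922, 203.98056030273438), 44.79340362548828)
[[ 9.49292133e-01  3.14395080e-01 -4.23279170e-04]
 [ 3.14395363e-01 -9.49291413e-01  1.16968431e-03]
 [-3.40722901e-05 -1.24344912e-03 -9.99999226e-01]]
```

View pics/scene0c.png

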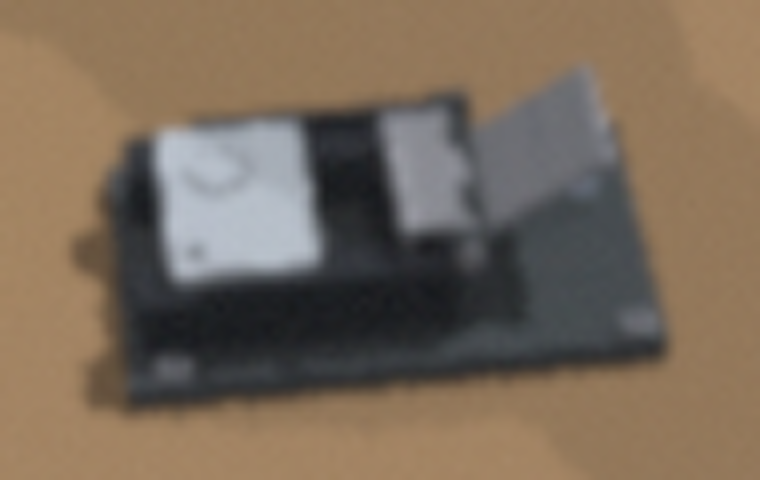

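```bash
python3 - <<'E'
from h import *
K,D,T=pose('scene')
c=lambda x,y:(215-.5+x/8,190-.5+y/8)
A=atz(K,D,T,[c(128,385),c(664,338)],.008);print('base -y edge corners',A,np.linalg.norm(A[1]-A[0]))
C=atz(K,D,T,[c(158,132),c(300,122),c(322,268),c(175,280)],.031);print('coupon',C,C.mean(0),np.linalg.norm(np.roll(C,-1,0)-C,axis=1))
for E in (A[1]-A[0],C[1]-C[0]+C[2]-C[3]):print(np.degrees(np.arctan2(E[1],E[0])))
# grid fit of yaw/pos from base edge
e=(A[1]-A[0])[:2];e/=np.linalg.norm(e);n=np.array([-e[1],e[0]])
print('origin est',A.mean(0)[:2]+e*.0215+n*.05)
E
```

```text
base -y edge corners [[ 0.51394573 -0.05915026  0.008     ]
 [ 0.5878422   0.06531463  0.008     ]] 0.14474873737222768
coupon [[ 0.4517788  -0.00582129  0.031     ]
 [ 0.47279953  0.02789208  0.031     ]
 [ 0.52955514 -0.00532545  0.031     ]
 [ 0.50923436 -0.03905463  0.031     ]] [ 0.49084196 -0.00557732  0.031     ] [0.03972987 0.06576171 0.03937755 0.06637466]
59.30183026290793
58.492181501969874
origin est [0.51887662 0.04709513]
```

```bash
python3 -m crank '[[[8.54,2.1,4.85,0.3,0,0,10],[8.54,2.1,4.85,0.3,0,0,10],[8.54,2.1,4.85,0.3,0,0,10],[8.54,2.1,4.85,0,0,0,10],[8.54,2.1,4.85,0,0,0,10],[8.54,2.1,4.85,0,0,0,10],[8.54,2.1,4.85,0,0,0,10],[8.54,2.1,4.85,0,0,0,10],[8.54,2.1,4.85,0,0,0,10],[8.54,2.1,4.85,-1,0,0,10],[8.54,2.1,4.85,-1.5,0,0,10],[8.54,2.1,4.85,-2,0,0,10],[8.54,2,4.8,-2,0,0,10.5],[8.54,0,0,0,0,0,0],[8.54,0,0,0,0,0,0]]]'
python3 - <<'E'
from h import *
o=manip.get_obs();p,d=eyes.camera('wrist');cv2.imwrite('pics/w1.png',p[:,:,::-1]);np.savez('w1.npz',d=d,position=o['position'],ee_rot=o['ee_rot'])
print(o['clock'],o['position'],o['ee_rot'],o['joint_pos'],o['ft_force'])
E
```

```text
clock: 1.98
position: [0.4682, 0.0362, 0.1751]
ee_rot: [0.269, 0.963, -0.0, -0.0]
ft_force: [-1.0, -0.3, 0.2]
grip_width: 0.999
grasp_force: 0.0
1.975 [0.46823107 0.0362223  0.17510894] [ 2.69237740e-01  9.63073646e-01 -9.72076696e-05 -4.25891827e-04] [ 0.59101802  0.0902368  -0.78952807  1.89567604  0.06891449  1.18396699
  0.80303383] [-1.04319153 -0.31046239  0.22798965]
```

View pics/w1.png

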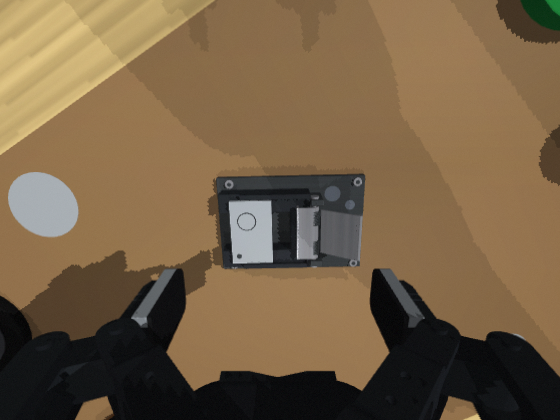

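The holder is at (215–365, 173–270), with its +x to the right in the picture. The coupon spans (229–272, 200–264), and the lever (320–362, 210–258). I'll enlarge that part.

```bash
python3 - <<'E'
import cv2
im=cv2.imread('pics/w1.png')[165:280,208:373];cv2.imwrite('pics/w1c.png',cv2.resize(im,None,fx=4.8,fy=4.8,interpolation=2))
E
```

```text
(no output)
```

View pics/w1c.png

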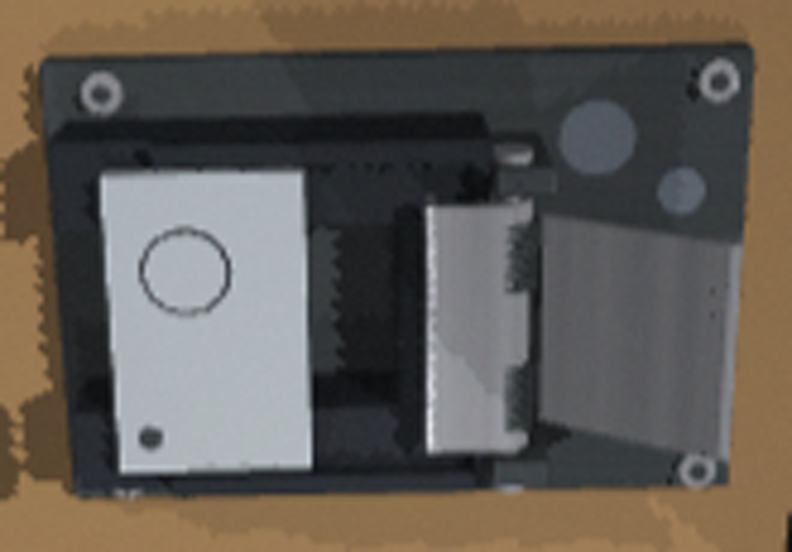

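```bash
cat > fit.py <<'E'
from h import *
from scipy.optimize import least_squares
z=np.load('w1.npz');K,D,T=pose('wrist',z)
c=lambda L:np.array([(208-.5+x/4.8+.1,165-.5+y/4.8+.1) for x,y in L])
px=c([(42,62),(752,45),(728,485),(742,243),(728,460),(427,207),(428,452)])
H=np.array([(-95,50,8),(52,50,8),(52,-50,8),(38,22,49),(38,-22,49),(-17,26,28),(-17,-26,28)])/1000
def w(q,P):P=np.array(P,float);Rz=R.from_euler('z',q[2]).as_matrix();return P@Rz.T+[q[0],q[1],q[3] if len(q)>3 else 0]
f=lambda q:(proj(K,D,T,w(q,H))-px).ravel()
s=least_squares(f,[.519,.047,1.03,0],loss='soft_l1');q=s.x
print('x y yawdeg dz',q[0],q[1],np.degrees(q[2]),q[3]);print(f(q).reshape(-1,2).round(1))
C=atz(K,D,T,c([(102,173),(303,172),(312,470),(120,472)]),.031+q[3])
Ch=(C-[q[0],q[1],0])@R.from_euler('z',q[2]).as_matrix()
print('coupon in holder mm',(Ch*1000).round(1))
t=(z['position']-[q[0],q[1],0])@R.from_euler('z',q[2]).as_matrix();print('tcp in holder',t*1000)
M=R.from_quat(z['ee_rot']).as_matrix();print('tool y yaw',np.degrees(np.arctan2(M[1,1],M[0,1])))
E
python3 fit.py
```

```text
x y yawdeg dz 0.51853652988446 0.04683068924102542 60.376793900247236 0.001159862569406518
[[-0.5  0.8]
 [ 1.8  0.3]
 [ 1.5  0.5]
 [-1.7  0.3]
 [-1.2  0.1]
 [ 0.2 -2. ]
 [ 0.4 -3. ]]
coupon in holder mm [[-80.1  33.6  32.2]
 [-41.2  32.7  32.2]
 [-41.5 -31.2  32.2]
 [-81.1 -30.6  32.2]]
tcp in holder [-34.08750152  38.48661045 175.10893855]
tool y yaw 58.7621801289416
```

```bash
python3 -m crank '[[[8.54,1.1,-0.8,-3,0,0,1],[8.54,1,-0.8,-3,0,0,0],[8.54,1,-0.8,-3,0,0,0],[8.54,0,0,-2.5,0,0,0],[8.54,0,0,-1.7,0,0,0],[8.54,0,0,-1,0,0,0],[8.54,0,0,0,0,0,0]]]'
python3 - <<'E'
from h import *
o=manip.get_obs();p,d=eyes.camera('wrist');cv2.imwrite('pics/w2.png',p[:,:,::-1]);np.savez('w2.npz',d=d,position=o['position'],ee_rot=o['ee_rot'])
print(o['clock'],o['position'],o['ee_rot'],o['ft_force'])
im=cv2.imread('pics/w2.png')[170:420,110:450];cv2.imwrite('pics/w2c.png',cv2.resize(im,None,fx=2.3,fy=2.3,interpolation=2))
E
```

```text
clock: 2.9
position: [0.4994, 0.0124, 0.0333]
ee_rot: [0.261, 0.965, -0.0, -0.0]
ft_force: [0.8, 0.3, 0.3]
grip_width: 0.999
grasp_force: 0.0
2.9 [0.49940479 0.01242647 0.03333824] [ 2.60504632e-01  9.65472591e-01 -7.51379124e-05 -8.99263682e-05] [0.78386875 0.27802763 0.25610388]
```

View pics/w2c.png

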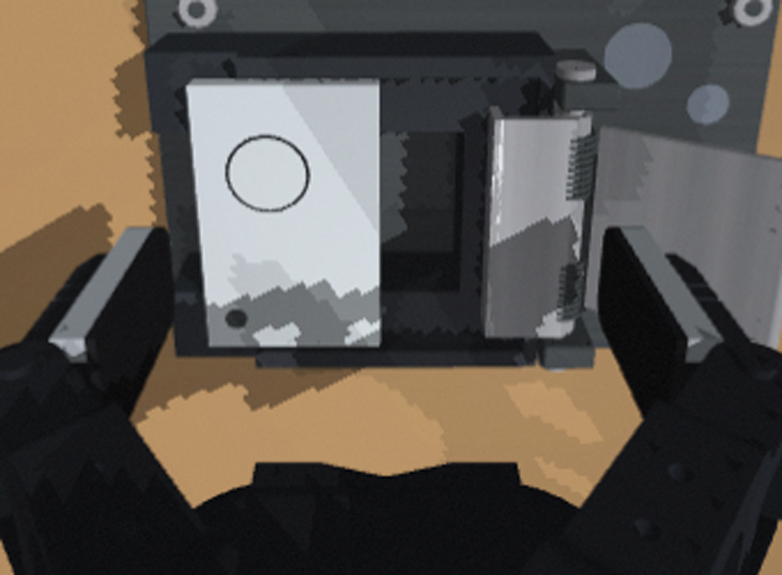

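```bash
cat > m2.py <<'E'
from h import *
z=np.load('w2.npz');K,D,T=pose('wrist',z)
c=lambda L:np.array([(110-.28+x/2.3,170-.28+y/2.3) for x,y in L])
he=eyes.camera_params('wrist')['hand_eye']
tips=[(sx*.011,sy*.0427,-.013) for sy in(-1,1) for sx in(1,-1)]
print('tips proj crop',((proj(K,D,he,tips)-[110,170])*2.3).round(0))
M=R.from_quat(z['ee_rot']).as_matrix()
def tool(L,zz):return ((atz(K,D,T,c(L),zz)-z['position'])@M*1000).round(1)
print('coupon top corners',tool([(187,84),(380,82),(380,347),(208,347)],.031))
print('jaw lip edge',tool([(490,118),(485,336)],.028))
print('lever root',tool([(598,128)],.029))
print('base screws-side',tool([(148,50),(555,50)],.026))
print('yaw',np.degrees(np.arctan2(M[1,1],M[0,1])))
E
python3 m2.py
```

```text
tips proj crop [[170. 212.]
 [179. 310.]
 [607. 213.]
 [597. 310.]]
coupon top corners [[ 32.6 -41.6   2.4]
 [ 33.1  -1.9   2.3]
 [-31.5  -2.    2.3]
 [-31.5 -42.    2.3]]
jaw lip edge [[ 24.1  21.6   5.3]
 [-30.7  22.8   5.3]]
lever root [[22.2 44.5  4.3]]
base screws-side [[ 38.5 -50.6   7.4]
 [ 38.6  34.8   7.3]]
yaw 59.7999859425001
```

The tips match the model. B's inner face clears the coupon's rear edge at crop x≈190–208 by about 1 mm, and A's inner face, at crop x≈605, comes down just beyond the hinge at crop x≈590. I'll descend in small steps.

```bash
python3 -m crank '[[[8.54,0,0,-0.6,0,0,0],[8.54,0,0,-0.2,0,0,0],[8.54,0,0,0,0,0,0]]]'; python3 -m crank '[[[8.54,0,0,-0.2,0,0,0],[8.54,0,0,0,0,0,0]]]'; python3 -m crank '[[[8.54,0,0,-0.2,0,0,0],[8.54,0,0,0,0,0,0]]]'
```

```text
clock: 3.32
position: [0.4995, 0.0127, 0.0253]
ee_rot: [0.26, 0.966, 0.0, -0.0]
ft_force: [0.1, -0.1, -0.0]
grip_width: 1.004
grasp_force: 0.0
clock: 3.58
position: [0.4994, 0.0127, 0.0232]
ee_rot: [0.26, 0.966, 0.0, -0.0]
ft_force: [0.4, -0.4, -0.2]
grip_width: 0.997
grasp_force: 0.0
clock: 3.82
position: [0.4994, 0.0127, 0.0212]
ee_rot: [0.26, 0.966, 0.0, -0.0]
ft_force: [-0.3, 0.5, 0.1]
grip_width: 0.998
grasp_force: 0.0
```

```bash
for i in 1; do python3 -m crank '[[[8.54,0,0,-0.15,0,0,0],[8.54,0,0,0,0,0,0]]]'; done; python3 -m crank '[[[8.54,0,0,-0.15,0,0,0],[8.54,0,0,0,0,0,0]]]'
```

```text
clock: 4.08
position: [0.4994, 0.0127, 0.0197]
ee_rot: [0.26, 0.966, 0.0, -0.0]
ft_force: [-0.2, 0.5, -0.4]
grip_width: 1.0
grasp_force: 0.0
clock: 4.32
position: [0.4997, 0.0127, 0.0184]
ee_rot: [0.26, 0.966, 0.0, 0.0]
ft_force: [-1.2, -0.0, 2.0]
grip_width: 1.0
grasp_force: 0.8
```

```bash
python3 - <<'E'
from h import *
o=manip.get_obs();p,d=eyes.camera('wrist');print(o['ft_force'],o['torque'])
im=p[170:420,110:450,::-1];cv2.imwrite('pics/w3c.png',cv2.resize(im,None,fx=2.3,fy=2.3,interpolation=2))
E
```

```text
[-1.18987212 -0.01184152  1.95883058] [ 0.04409628 -0.02876932  0.01885649]
```

View pics/w3c.png

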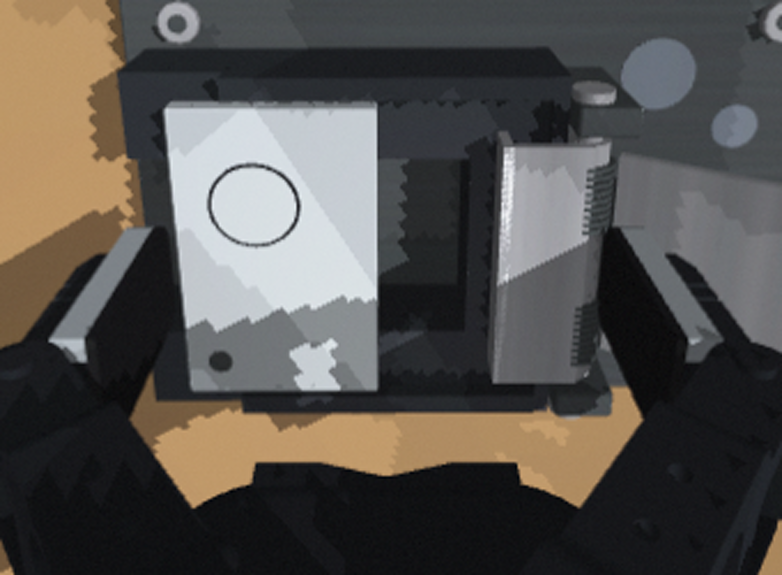

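Finger B, whose inner edge is at crop x≈168, is clear behind the coupon's rear edge at x≈176. The force of about 2 N acts on the A side, so A is touching the lever. I'll press on.

```bash
python3 -m crank '[[[8.54,0,0,-0.15,0,0,0],[8.54,0,0,0,0,0,0]]]'; python3 -m crank '[[[8.54,0,0,-0.15,0,0,0],[8.54,0,0,0,0,0,0]]]'
```

```text
clock: 4.62
position: [0.4998, 0.0128, 0.0171]
ee_rot: [0.26, 0.966, 0.0, 0.0]
ft_force: [-1.8, -0.1, 5.5]
grip_width: 1.001
grasp_force: 2.5
clock: 4.88
position: [0.4998, 0.0129, 0.0156]
ee_rot: [0.26, 0.966, 0.0, 0.0]
ft_force: [-1.4, 0.2, 6.6]
grip_width: 0.999
grasp_force: 3.2
```

```bash
python3 -m crank '[[[8.54,0,0,-0.12,0,0,0],[8.54,0,0,0,0,0,0]]]'; python3 -m crank '[[[8.54,0,0,-0.08,0,0,0],[8.54,0,0,0,0,0,0]]]'; python3 - <<'E'
from h import *
o=manip.get_obs();p,d=eyes.camera('wrist');print(o['ft_force'],o['torque'])
im=p[170:420,110:450,::-1];cv2.imwrite('pics/w4c.png',cv2.resize(im,None,fx=2.3,fy=2.3,interpolation=2))
E
```

```text
clock: 5.12
position: [0.4997, 0.0127, 0.0145]
ee_rot: [0.26, 0.966, 0.0, 0.0]
ft_force: [-2.4, -0.2, 7.4]
grip_width: 1.002
grasp_force: 4.0
clock: 5.38
position: [0.4996, 0.0126, 0.0137]
ee_rot: [0.26, 0.966, -0.0, 0.0]
ft_force: [-4.5, -0.7, 9.5]
grip_width: 0.999
grasp_force: 4.7
[-4.5140967  -0.72592194  9.54330064] [0.11315752 0.5491791  0.12418371]
```

View pics/w4c.png

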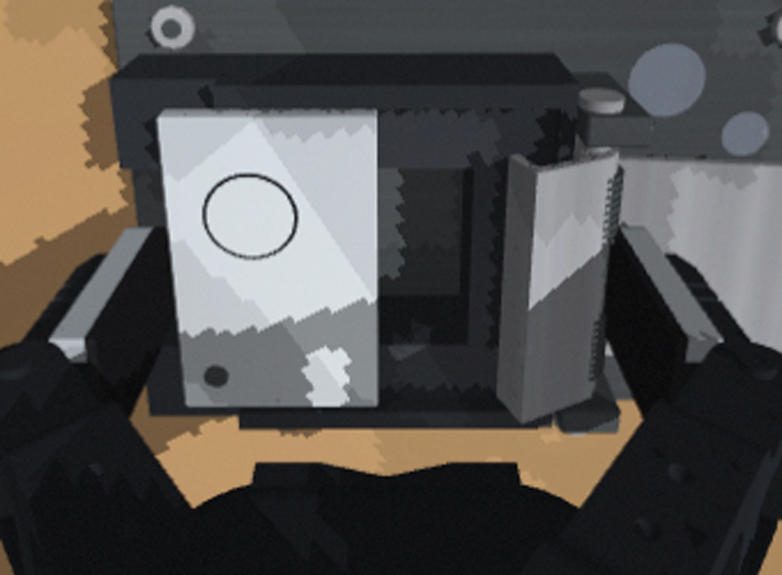

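The jaw is raised (its lip at crop x≈505–540 now shows its face) and the coupon hasn't moved. Next I slide along +x while closing a little.

```bash
python3 -m crank '[[[8.54,0.1,0.17,0,0,0,0],[8.54,0.1,0.17,0,0,0,0],[8.54,0,0,0,0,0,0]]]'; python3 -m crank '[[[8.54,0.1,0.17,0,0,0,0],[8.54,0.1,0.17,0,0,0,0],[8.54,0,0,0,0,0,0]]]'
```

```text
clock: 5.8
position: [0.501, 0.0143, 0.0135]
ee_rot: [0.261, 0.965, -0.001, -0.0]
ft_force: [-5.0, -6.0, 10.0]
grip_width: 1.002
grasp_force: 5.4
clock: 6.18
position: [0.5036, 0.0182, 0.0135]
ee_rot: [0.261, 0.965, -0.001, 0.0]
ft_force: [-1.3, -4.6, 6.6]
grip_width: 1.001
grasp_force: 3.3
```

```bash
python3 -m crank '[[[8.3,0.1,0.17,0.05,0,0,0],[8.1,0.1,0.17,0.05,0,0,0],[7.9,0.1,0.17,0.05,0,0,0],[7.9,0,0,0,0,0,0]]]'
python3 - <<'E'
from h import *
o=manip.get_obs();p,d=eyes.camera('wrist');print(o['ft_force'],o['torque'])
im=p[170:420,110:450,::-1];cv2.imwrite('pics/w5c.png',cv2.resize(im,None,fx=2.3,fy=2.3,interpolation=2))
E
```

```text
clock: 6.68
position: [0.5067, 0.0235, 0.0151]
ee_rot: [0.261, 0.965, -0.001, 0.0]
ft_force: [-2.0, -3.9, 6.1]
grip_width: 0.927
grasp_force: 3.4
[-2.01802737 -3.88634575  6.13622758] [-0.60971141  0.28544223 -0.0044096 ]
```

View pics/w5c.png

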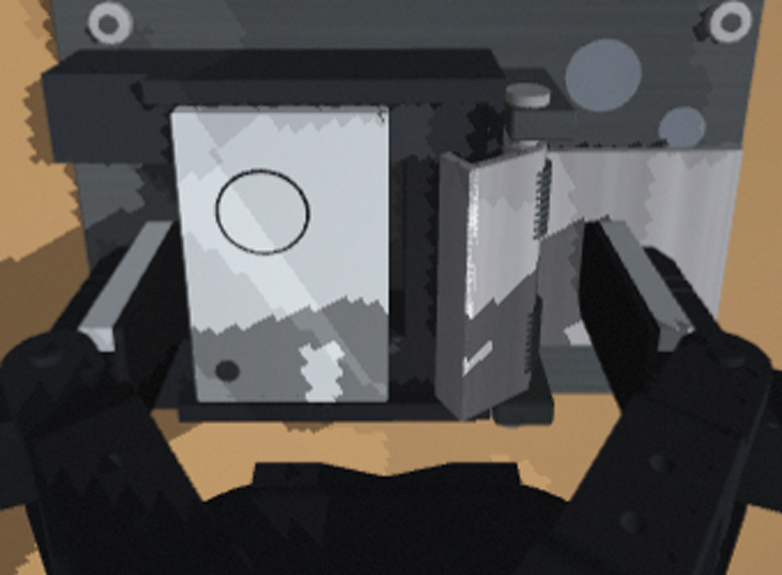

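The coupon is about 10 mm short of the lip (front at crop x≈388, lip at 437). The jaw is well up and finger A is on the middle of the lever (580–690). Carrying on.

```bash
python3 -m crank '[[[7.8,0.1,0.17,0.03,0,0,0],[7.7,0.1,0.17,0.03,0,0,0],[7.6,0.1,0.17,0.03,0,0,0],[7.5,0.1,0.17,0.03,0,0,0],[7.5,0,0,0,0,0,0]]]';python3 -m crank '[[[7.4,0.1,0.17,0.03,0,0,0],[7.3,0.1,0.17,0.03,0,0,0],[7.3,0,0,0,0,0,0]]]'
python3 - <<'E'
from h import *
o=manip.get_obs();p,d=eyes.camera('wrist');print(o['ft_force'],o['torque'])
im=p[170:420,110:450,::-1];cv2.imwrite('pics/w6c.png',cv2.resize(im,None,fx=2.3,fy=2.3,interpolation=2))
E
```

```text
clock: 7.35
position: [0.5107, 0.0306, 0.0162]
ee_rot: [0.261, 0.965, -0.0, 0.0]
ft_force: [-1.2, -2.9, 4.7]
grip_width: 0.875
grasp_force: 2.5
clock: 7.72
position: [0.5127, 0.0347, 0.0167]
ee_rot: [0.26, 0.966, 0.0, 0.0]
ft_force: [-1.2, -3.3, 4.9]
grip_width: 0.852
grasp_force: 2.1
[-1.18146487 -3.29520018  4.94150535] [-0.53056287  0.08233294 -0.01634853]
```

View pics/w6c.png

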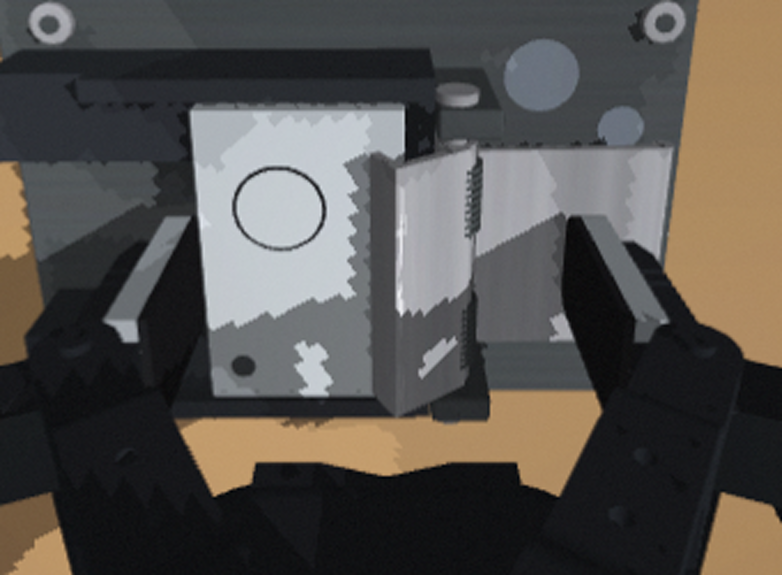

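The front is now under the lip (front at crop x≈405, lip at 372). About 2–4 mm remain, so I go in small steps and watch the force.

```bash
python3 -m crank '[[[7.3,0.05,0.087,0,0,0,0],[7.3,0.05,0.087,0,0,0,0],[7.3,0,0,0,0,0,0]]]';python3 -m crank '[[[7.3,0.03,0.05,0,0,0,0],[7.3,0,0,0,0,0,0]]]'
```

```text
clock: 8.15
position: [0.5135, 0.0367, 0.0166]
ee_rot: [0.26, 0.966, 0.0, -0.0]
ft_force: [-0.5, -3.1, 4.3]
grip_width: 0.855
grasp_force: 1.9
clock: 8.4
position: [0.5137, 0.0371, 0.0166]
ee_rot: [0.26, 0.966, 0.0, -0.0]
ft_force: [-1.7, -2.7, 3.5]
grip_width: 0.859
grasp_force: 1.9
```

```bash
python3 -m crank '[[[7.3,0.03,0.05,0,0,0,0],[7.3,0,0,0,0,0,0]]]'
```

```text
clock: 8.65
position: [0.5138, 0.0373, 0.0165]
ee_rot: [0.26, 0.966, -0.0, -0.0]
ft_force: [-3.2, -4.1, 5.9]
grip_width: 0.856
grasp_force: 2.9
```

```bash
python3 -m crank '[[[7.3,0.03,0.05,0,0,0,0],[7.3,0,0,0,0,0,0]]]';python3 -m crank '[[[7.3,0.03,0.05,0,0,0,0],[7.3,0,0,0,0,0,0]]]'
```

```text
clock: 8.9
position: [0.5139, 0.0373, 0.0165]
ee_rot: [0.26, 0.965, -0.001, -0.0]
ft_force: [-4.3, -5.3, 6.6]
grip_width: 0.856
grasp_force: 4.1
clock: 9.15
position: [0.514, 0.0373, 0.0165]
ee_rot: [0.261, 0.965, -0.001, -0.001]
ft_force: [-5.1, -6.6, 8.3]
grip_width: 0.853
grasp_force: 5.1
```

```bash
python3 -m crank '[[[7.3,0.05,0.087,0,0,0,0],[7.3,0.03,0.05,0,0,0,0],[7.3,0,0,0,0,0,0]]]'
python3 - <<'E'
from h import *
o=manip.get_obs();p,d=eyes.camera('wrist');print(o['ft_force'],o['torque'])
im=p[170:420,110:450,::-1];cv2.imwrite('pics/w7c.png',cv2.resize(im,None,fx=2.3,fy=2.3,interpolation=2))
E
```

```text
clock: 9.52
position: [0.514, 0.0374, 0.0163]
ee_rot: [0.261, 0.965, -0.002, -0.001]
ft_force: [-8.5, -11.3, 11.5]
grip_width: 0.855
grasp_force: 8.0
[ -8.47647184 -11.27143328  11.52791799] [-2.47219789  1.9539058   0.05532843]
```

View pics/w7c.png

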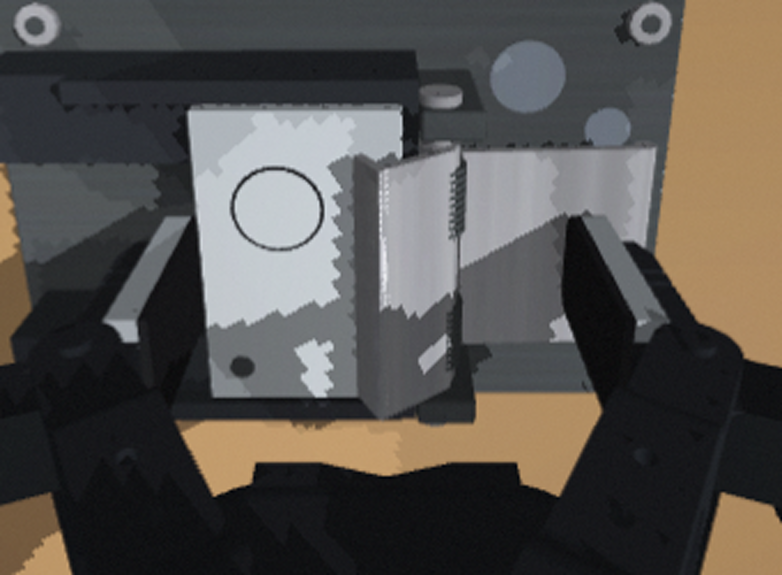

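Home: the front edge at crop x≈403 sits against the rib (403–417), the force has risen to about 14 N and the motion has stalled. Next: back B off the coupon, then lift to let the lever go.

```bash
python3 -m crank '[[[7.3,-0.13,-0.22,0,0,0,0],[7.3,-0.15,-0.26,0,0,0,0],[7.3,0,0,0,0,0,0]]]'; python3 -m crank '[[[7.3,0,0,0.3,0,0,0],[7.3,0,0,0.3,0,0,0],[7.3,0,0,0.4,0,0,0],[7.3,0,0,0.5,0,0,0],[7.3,0,0,1,0,0,0],[7.3,0,0,3,0,0,0],[7.3,0,0,4,0,0,0],[7.3,0,0,4,0,0,0],[7.3,-1,0.6,1,0,0,0],[7.3,0,0,0,0,0,0]]]'
python3 - <<'E'
from h import *
o=manip.get_obs();p,d=eyes.camera('wrist')
s,_=eyes.camera('scene')
np.savez('w8.npz',d=d,position=o['position'],ee_rot=o['ee_rot'])
cv2.imwrite('pics/w8.png',p[:,:,::-1]);a=cv2.resize(p[150:330,170:400,::-1],None,fx=3.4,fy=3.0,interpolation=2)
cv2.imwrite('pics/w8c.png',cv2.resize(p[130:330,160:420,::-1],None,fx=3,fy=3,interpolation=2))
E
```

```text
clock: 9.95
position: [0.5132, 0.0359, 0.0169]
ee_rot: [0.26, 0.966, 0.001, 0.0]
ft_force: [2.0, 2.0, 2.7]
grip_width: 0.854
grasp_force: 1.6
clock: 11.2
position: [0.5023, 0.0415, 0.1621]
ee_rot: [0.26, 0.966, -0.0, 0.001]
ft_force: [-0.3, -0.6, 0.0]
grip_width: 0.852
grasp_force: 0.0
```

View pics/w8c.png

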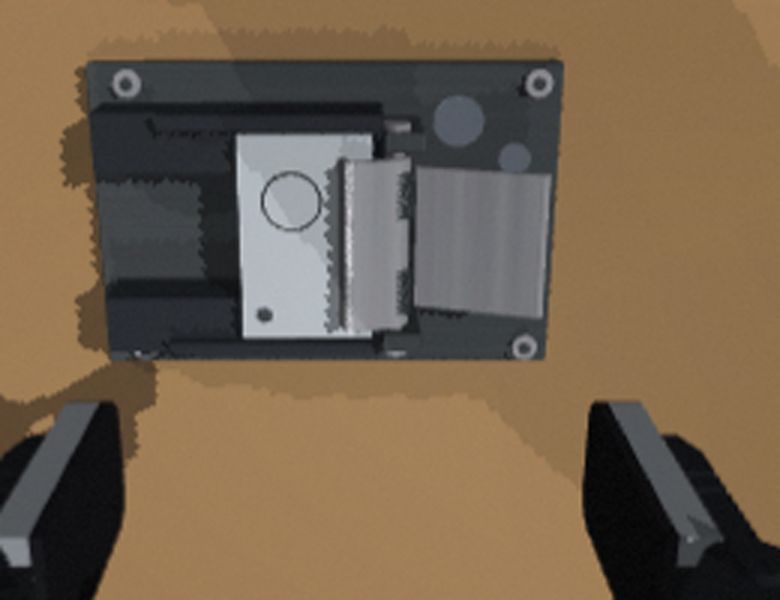

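The jaw is resting on the coupon, whose front (crop x≈372) is at the stop, 3 mm before the bed's end (382). It lies flat and square, and the hand is clear.

```bash
python3 -c "
from workcell import job;print(job.hand_in())"
```

```text
the job is handed in; nothing more can be done
None
```

The coupon was pushed home against the stop while the lever was held down. The clip now grips it, the hand is clear, and I handed the job in after about 11 s of robot time; no verdict came back.

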